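Match the sample kit on the parts balance

ROBOT

A 7-joint arm with a two-finger parallel gripper is mounted at the origin on the work surface. World frame = base frame: x ahead of the robot, y to its left, z up, the work surface at z = 0. Lengths are in m, angles in rad, forces in N, time in s.
With the tool pointing down it reaches from about 0.4 to 0.925 m from the base axis. Payload 5.6 kg.
Tool frame: the origin (TCP) lies at the centre of the arm's flange, where the gripper is bolted on; the fingertips stand 173 mm ahead of it and the grasp point (between the pads) lies 155 mm ahead of it (tip_extent is the distance from the TCP to the fingertips, in m); z points along the fingers, y is the line along which they close (so a half turn about z gives the same grasp; the last joint's range is limited). The gripper opens to 85 mm and grips with 20 to 120 N. Pads are 22 mm wide; open, the fingers measure 114 mm over their backs; the gripper's body (76 mm by 85 mm) begins 54 mm behind the grasp point. The pads swing forward as they close: fully open they stand 13 mm farther back than shut.
Start: joints at [-1.218, 0.468, -0.012, 1.603, 0.006, 1.071, -0.056], TCP at [0.251, 0.6, 0.405] pointing down, gripper open.
Joint ranges: [-2.53, 2.53], [-0.31, 2.02], [-1.57, 1.55], [0.28, 2.44], [-1.29, 4.43], [0.15, 1.84], [-2.92, 2.92]. Speed limits (rad/s): [2.57, 2.57, 3.14, 3.14, 3.14, 3.14, 3.14].

INTERFACE

Orientations are given as a 3x3 rotation matrix whose columns are the frame's x, y, z axes.
In Python, from plant import * gives the robot as it stands. Calls block until the motion is done:
- move_ptp(position, orientation): joint-space move of the TCP to a pose.
- move_l(position, ori=None, feed=0.15, threshold=None): straight line of the TCP; ori=None keeps the orientation; feed is the mean speed in m/s. With threshold (N) it stops when the force on the tool has changed by that much, and returns True; else False.
- move_j(angles): joint-space move.
- gripper_to(opening, force=None): opening from 0.0 (shut) to 1.0 (fully open); force is the grip in N (None keeps the last); returns when the fingers have stopped.
- wait(seconds).
- ik(position, orientation): joint angles nearest the present ones, or None.
- snapshot(name): name is "scene" or "side" or "wrist"; returns a dict with "image" (480x640x3 uint8, blue, green, red), "fx", "fy", "cx", "cy" (pixels), "k1" (the pictures are not rectified: a ray, as slopes to the right and down, at radius r is drawn at 1 + k1 r^2 times it, then the intrinsics apply), "rvec" (rotation vector, rad) and "tvec" (3), from world to camera coordinates, as OpenCV has them. Camera axes: x right, y down, z forward; pixel columns grow to the right and rows downward; lengths in m; the calibration is good to about 2 mm. A picture is of the moment at which its call begins. There is no depth.
A pose or a line that the arm cannot do raises IKError and nothing moves.
- sign_off(): hands the job in; it is judged then, once.
Readings, each from a call of its own:
- get_clock(): time.
- get_joint_positions(): joint angles.
- get_qvel(): joint speeds.
- get_effort(): joint torques, N m.
- get_ee_pos(): TCP position.
- get_tool_rot(): TCP orientation.
- get_ft_force(): force on the tool from outside, world axes, zero at the start.
- get_ft_torque(): the same for the moment, N m.
- get_finger_gap(): opening from 0.0 (shut) to 1.0 (fully open).
- get_grasp_force(): force on a finger pad.
Only numpy, scipy, OpenCV 4.12 (cv2) and the standard library are available. Lean on these libraries where they do the work, as an engineer would, in place of code of your own. Each camera call takes 0.05 s, during which the arm holds its last target. There are 200 camera calls.

TASK

One pan of the bench balance carries a sample kit: one large brass cable gland and one plug-in relay. Pick the same two parts, the large gland and the relay, from the bench and stand both upright in the empty pan, so that the beam comes level and stays there.

Things in the scene. Friction and masses are not known exactly. Their poses are not given: they have to be found in the camera images.
- gland: the large loose brass cable gland on the bench (bystanders: a smaller one 32 mm tall, a white circuit breaker, a screwdriver): round, upright, 50 mm tall, 150 g; hexagon foot about 44 mm across, 7 mm thick; body 36 mm in diameter from 13 to 42 mm height (grip there, any direction); rounded top with black mouth. Origin at the centre of its underside, z up.
- relay: the loose plug-in relay on the bench: an upright block, 28 mm along its x, 36 mm along its y, 68 mm tall, 90 g, grey socket foot (24 mm tall) under a pale cover (27 x 34 mm). Origin at the centre of its underside, z up.
- empty_pan_top (a point): centre of the top face of the empty pan, a flat rimless steel plate 125 mm along its x, 150 mm along its y, always horizontal; top 97 mm above the bench until both parts are in, then 85 mm at level. +y runs along the beam to the loaded pan, 210 mm away, which holds an identical gland and relay; midway a dial plate rises to 110 mm. The two parts fit side by side along y, 33 mm either side of this point.
- beam (a joint): tilt of the balance beam in rad: -0.114 with the loaded pan fully down (start), 0 level, +0.114 with the other pan fully down. A light spring rights it, 20 g of difference tips it by about 0.06.
Things that resemble listed ones, but are neither listed nor needed, are in the scene too. What is shaped like the gland but purple is not meant.

How it is judged:
At the end, for the whole second after the job is handed in: The large gland and the relay stand upright (within 10 degrees) and at rest anywhere on the once-empty pan (centres within its 125 x 150 mm plate, undersides on it), and the beam rests level within 0.03 rad (about 3 mm at the pans), not swinging (value of joint beam between -0.03 and 0.03 rad and velocity of joint beam between -0.05 and 0.05 rad/s and x of gland in the frame of empty_pan_top between -0.0625 and 0.0625 m and y of gland in the frame of empty_pan_top between -0.075 and 0.075 m and z of gland in the frame of empty_pan_top between -0.005 and 0.006 m and x of relay in the frame of empty_pan_top between -0.0625 and 0.0625 m and y of relay in the frame of empty_pan_top between -0.075 and 0.075 m and z of relay in the frame of empty_pan_top between -0.005 and 0.006 m and angle between each of gland, relay's own z axis and vertical below 0.175 rad and linear speed of each of gland, relay below 0.02 m/s); the robot touches nothing.
It also fails if it takes over 64 s, if anything falls off the work surface, if the arm or the gripper's body presses on something with over 40 N, if the wrist force passes 120 N, or if a joint passes its speed limit or range.

## Working session

There is one attempt and no reset: what is moved stays moved. The work goes in short steps, each a Python script; the robot and the scene stay as the last script left them, time stands still between calls to the robot, and variables do not carry over. Pictures are saved under pics/ and viewed, at most 10 in all, crops included, and the job is handed in when it is done.

```bash
mkdir -p pics; ls; cat > h.py <<'E'
from plant import *
import numpy as np, cv2
def cam(n):
    s=snapshot(n); return s
def K(s): return np.array([[s["fx"],0,s["cx"]],[0,s["fy"],s["cy"]],[0,0,1.]])
def D(s):
    return np.array([s["k1"],0,0,0,0.])
def ray(s,px):
    u=cv2.undistortPoints(np.array([[px]],float),K(s),D(s))[0,0]
    R=cv2.Rodrigues(np.array(s["rvec"],float))[0]; t=np.array(s["tvec"],float).ravel()
    return -R.T@t, R.T@np.array([u[0],u[1],1.])
def at_z(s,px,z):
    o,d=ray(s,px); return o+d*(z-o[2])/d[2]
def proj(s,P):
    return cv2.projectPoints(np.array(P,float).reshape(-1,3),np.array(s["rvec"],float),np.array(s["tvec"],float),K(s),D(s))[0].reshape(-1,2)
def tri(*sp):
    A=np.zeros((3,3));b=np.zeros(3)
    for s,px in sp:
        o,d=ray(s,px);d=d/np.linalg.norm(d);M=np.eye(3)-np.outer(d,d);A+=M;b+=M@o
    return np.linalg.solve(A,b)
def down(yaw): # tool x axis at yaw, z down
    c,s=np.cos(yaw),np.sin(yaw); return np.array([[c,s,0],[s,-c,0],[0,0,-1.]])
E
python3 - <<'E'
from h import *
import pickle
for n in ["scene","side"]:
    s=cam(n); pickle.dump(s,open(n+".pkl","wb")); cv2.imwrite(f"pics/{n}0.png",s["image"])
    print(n,s["fx"],s["k1"],ray(s,(320,240)))
print(get_tool_rot(),get_ee_pos(),get_clock())
E
```

```text
pics
scene 557.3426127482512 0.007611794504230688 (array([ 1.17483843, -0.08315085,  0.77531431]), array([-0.68753335,  0.10719448, -0.71826678]))
side 440.21403995649297 0.01384930240453651 (array([0.06409627, 0.51887777, 0.57605751]), array([ 0.52822355, -0.59400954, -0.60690611]))
[[-9.22671841e-01  3.85585804e-01 -5.11629300e-04]
 [ 3.85586124e-01  9.22670566e-01 -1.53872803e-03]
 [-1.21246388e-04 -1.61701818e-03 -9.99998685e-01]] [0.2505493  0.59952867 0.40380792] 0.1
```

View pics/scene0.png

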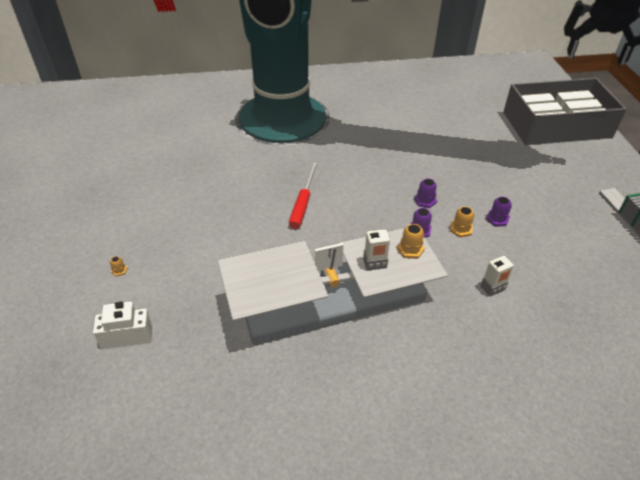

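View pics/side0.png

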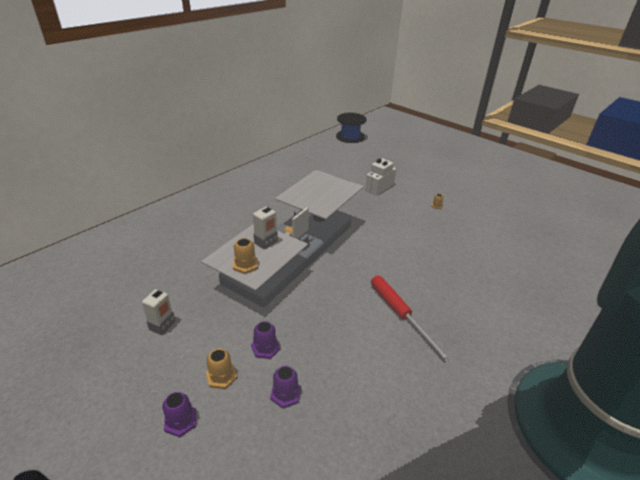

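Candidates for the gland: brass at scene (464,221), which is loose. Also brass on the loaded pan (412,240), small brass (118,265) and purple at (427,192), (422,221) and (501,210). Relays: loose at (498,275), on the pan at (376,250). White breaker at (122,325). I choose the brass at (464,221) and the relay at (498,275). The empty pan is the left one, around (272,277). Next is one close crop of each.

```bash
python3 - <<'E'
import cv2,pickle,numpy as np
a=pickle.load(open("scene.pkl","rb"))["image"];b=pickle.load(open("side.pkl","rb"))["image"]
A=cv2.resize(a[170:300,400:530],(520,520),interpolation=cv2.INTER_CUBIC)   # x4
cv2.imwrite("pics/c1.png",A)
B=cv2.resize(b[280:410,130:280],None,fx=4,fy=4,interpolation=cv2.INTER_CUBIC)
cv2.imwrite("pics/c2.png",B)
E
```

```text
(no output)
```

View pics/c1.png

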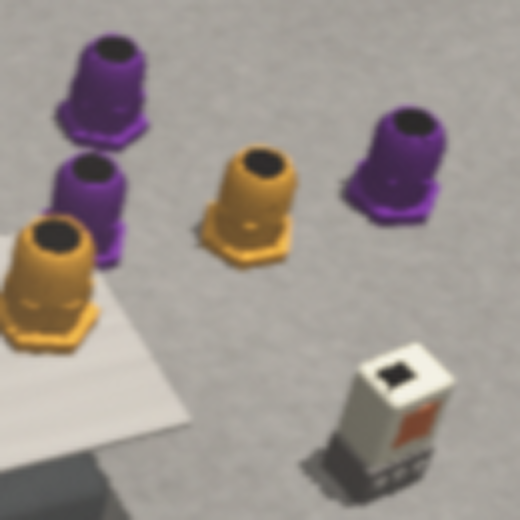

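View pics/c2.png

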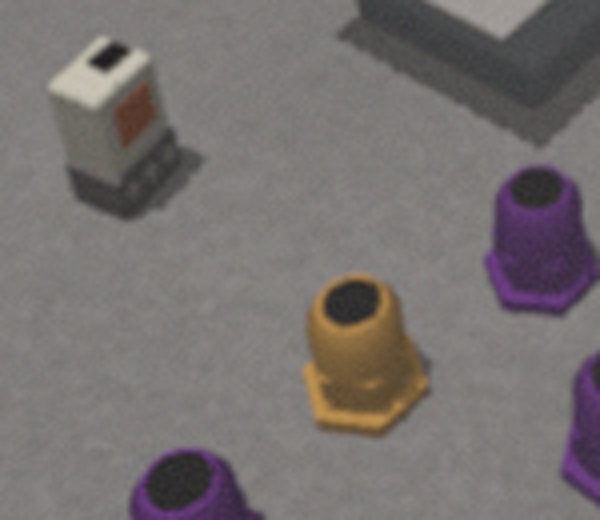

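The crops confirm an unobstructed brass gland with its mouth at scene (466,210.5) and side (218,355). The relay's top corners are readable in both views. I'll compute positions and take an enlarged view of the empty pan.

```bash
python3 - <<'E'
from h import *
import pickle
a=pickle.load(open("scene.pkl","rb"));b=pickle.load(open("side.pkl","rb"))
np.set_printoptions(precision=4,suppress=True)
f=lambda p:np.array(p)/4+(400,170)-.375
g=lambda p:np.array(p)/4+(130,280)-.375
print("gland",at_z(a,f((264,162)),.05),at_z(b,g((352,301)),.05),tri((a,f((264,162))),(b,g((352,301)))))
ca=np.array([at_z(a,f(p),.068) for p in [(358,372),(416,342),(455,380),(400,407)]])
cb=np.array([at_z(b,g(p),.068) for p in [(48,86),(104,36),(150,56),(98,108)]])
for c in (ca,cb):
    print(c[:,:2],c.mean(0)); 
    for i in range(4):
        e=c[(i+1)%4]-c[i]; print(np.linalg.norm(e),np.degrees(np.arctan2(e[1],e[0])))
A=cv2.resize(a["image"][225:345,210:350],None,fx=5,fy=5,interpolation=cv2.INTER_CUBIC);cv2.imwrite("pics/c3.png",A)
E
```

```text
gland [0.4396 0.3135 0.05  ] [0.4396 0.311  0.05  ] [0.4397 0.3122 0.0506]
[[0.5902 0.3004]
 [0.577  0.3315]
 [0.6002 0.3397]
 [0.6115 0.3109]] [0.5947 0.3206 0.068 ]
0.03378213874077395 113.04958720752319
0.02466986762424452 19.54647908013506
0.030972008486490638 -68.59444217589675
0.02377161757560622 -153.77813303764057
[[0.597  0.3389]
 [0.6069 0.3086]
 [0.5835 0.3018]
 [0.5724 0.3314]] [0.5899 0.3202 0.068 ]
0.03182530062793473 -72.00162203480801
0.024355647387333937 -163.74517831974129
0.031611111891774235 110.4194159633711
0.025684544731088617 16.885962432520923
```

View pics/c3.png

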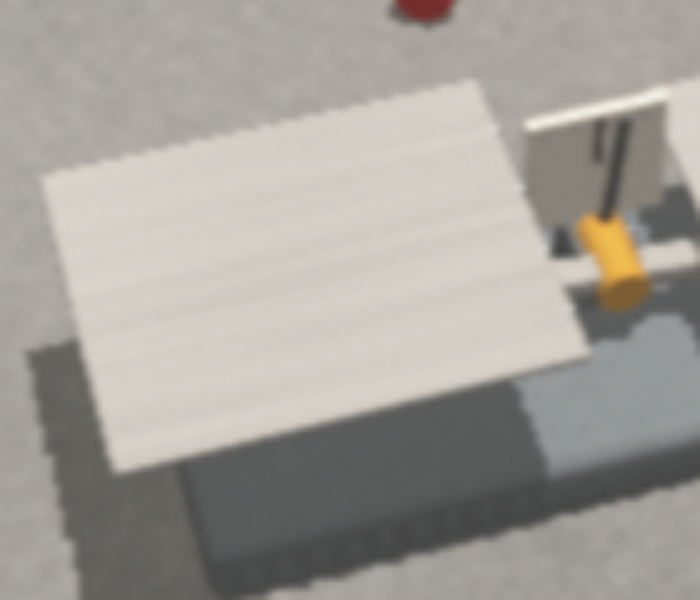

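The crop shows the empty pan with corners at crop (42,178), (477,80), (590,352) and (115,472), and the dial plate to its right. Next I'll get the pan frame, the neighbours' clearances and IK.

```bash
python3 - <<'E'
from h import *
import pickle
a=pickle.load(open("scene.pkl","rb"));b=pickle.load(open("side.pkl","rb"))
np.set_printoptions(precision=4,suppress=True)
c=np.array([at_z(a,np.array(p)/5+(210,225)-.4,.097) for p in [(42,178),(477,80),(590,352),(115,472)]])
print(c,c.mean(0))
for i in range(4):
    e=c[(i+1)%4]-c[i]; print(np.linalg.norm(e),np.degrees(np.arctan2(e[1],e[0])))
# side view far pan corners rough: (320,171),(363,185),(322,216),(277,196)
d=np.array([at_z(b,p,.097) for p in [(320,171),(363,185),(322,216),(277,196)]]);print(d,d.mean(0))
f=lambda p:np.array(p)/4+(400,170)-.375
for p in [(117,48),(93,167),(413,122)]: print("purple",at_z(a,f(p),.05))
print("panGland",at_z(a,f((57,237)),.121),"pan corner",at_z(a,f((188,422)),.073),at_z(a,(432,237),.073),"panrelay",at_z(a,(376,234),.139))
# candidate IKs, grasp with tool y at angle th
G=np.array([.4397,.3122])
for th in range(0,180,20):
    print(th,[ik(np.array([*G,.3]),down(np.radians(th+90+k))) is not None for k in (0,180)])
for th in (17,19): 
    for k in (0,180): q=ik(np.array([.592,.3204,.3]),down(np.radians(th+90+k))); print(th,k,q)
E
```

```text
[[ 0.5483 -0.1535  0.097 ]
 [ 0.5235 -0.0073  0.097 ]
 [ 0.6442  0.0126  0.097 ]
 [ 0.6694 -0.1341  0.097 ]] [ 0.5964 -0.0706  0.097 ]
0.14828824179163275 99.6251569731774
0.12235998834346583 9.33615749319288
0.14885312995697556 -80.25069847322946
0.12268664758023297 -170.9267250718953
[[ 0.656  -0.1379  0.097 ]
 [ 0.5487 -0.1587  0.097 ]
 [ 0.5304 -0.0087  0.097 ]
 [ 0.6449  0.0037  0.097 ]] [ 0.595  -0.0754  0.097 ]
purple [0.3478 0.2673 0.05  ]
purple [0.4319 0.2311 0.05  ]
purple [0.4218 0.3953 0.05  ]
panGland [0.5443 0.1736 0.121 ] pan corner [0.6113 0.2178 0.073 ] [0.5222 0.219  0.073 ] panrelay [0.5647 0.103  0.139 ]
0 [True, True]
20 [True, True]
40 [True, True]
60 [True, True]
80 [True, True]
100 [True, True]
120 [True, True]
140 [True, True]
160 [True, True]
17 0 [-0.7216  0.6214  0.2513  1.634  -0.1845  0.9096 -0.1051]
17 180 [-0.289   0.6536 -0.3717  1.6003  0.277   0.9401  2.6831]
19 0 [-0.7171  0.6209  0.2448  1.6336 -0.1797  0.9092 -0.0739]
19 180 [-0.284   0.655  -0.3792  1.5999  0.2827  0.9413  2.7137]
```

```bash
cat >> h.py <<'E'
PC=np.array([.596,-.072]); PT=np.radians(9.5)
PX=np.array([np.cos(PT),np.sin(PT)]); PY=np.array([-np.sin(PT),np.cos(PT)])
PR=down(PT+np.pi/2)
E
python3 - <<'E'
from h import *
G=[.4397,.3122]; R=down(np.radians(90)); zg=.155+.027
move_ptp([*G,.30],R)
move_l([*G,zg],feed=.12)
gripper_to(0.0,40); print("gap",get_finger_gap(),get_grasp_force())
move_l([*G,.36],feed=.2)
print("lifted gap",get_finger_gap(),get_grasp_force(),get_ft_force(),get_clock())
T=PC-.033*PY
move_ptp([*T,.36],PR)
s=cam("scene"); cv2.imwrite("pics/h1.png",np.hstack([cv2.resize(s["image"][120:345,180:430],None,fx=2,fy=2)])) 
print(get_clock())
E
```

```text
gap 0.4119452243376195 39.73362743854523
lifted gap 0.4083927670785382 39.97585594654083 [ 0.33323072  0.09954915 -1.40606628] 4.1417
5.8333
```

View pics/h1.png

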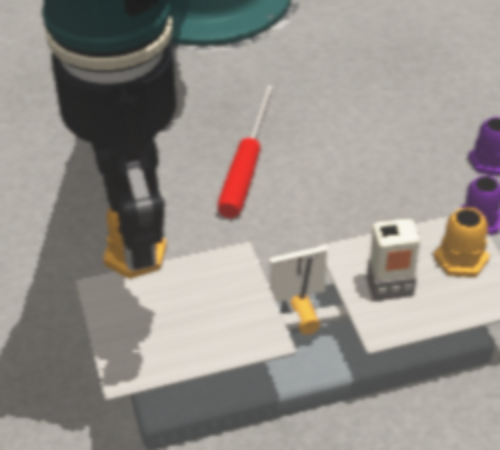

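The gland is held upright over the pan (gap 35 mm, 1.4 N). I'll place it, then fetch the relay.

```bash
python3 - <<'E'
from h import *
T=PC-.033*PY; z=.155+.027+.097
move_l([*T,z+.02],feed=.15)
hit=move_l([*T,z-.002],feed=.03); print(hit,get_ft_force())
gripper_to(.65); wait(.3)
move_l([*T,.42],feed=.15); gripper_to(1.0)
Q=[.592,.3204]; R=down(np.radians(18.5+90)); zr=.155+.044
move_ptp([*Q,.36],R)
s=cam("scene"); cv2.imwrite("pics/h2.png",cv2.resize(s["image"][130:350,190:540],None,fx=2,fy=2))
w=cam("wrist")
move_l([*Q,zr],feed=.12)
gripper_to(0.0,30); print("gap mm",85*get_finger_gap(),get_grasp_force())
move_l([*Q,.42],feed=.2)
print("lifted gap",85*get_finger_gap(),get_grasp_force(),get_ft_force(),get_clock())
E
```

```text
False [-0.86363976 -0.38255615 -0.05391552]
gap mm 26.462989266439056 33.25318157672882
lifted gap 26.613081478343393 32.9662960767746 [ 0.27407897  0.14805528 -1.30817048] 14.4167
```

View pics/h2.png

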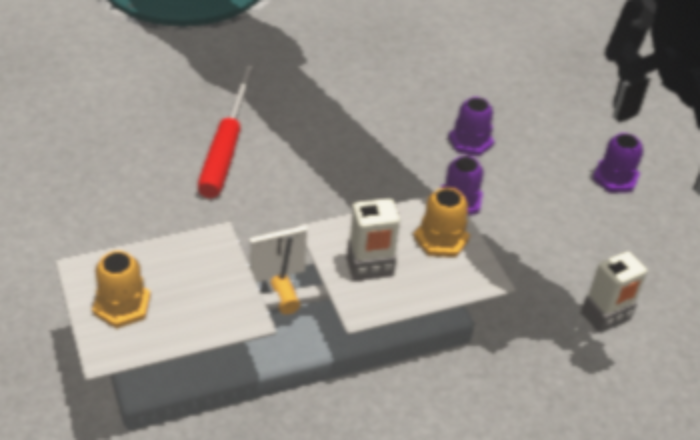

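The gland stands on the pan at crop (120,290), and the relay is held (gap 26.5 mm). Now I'll lower the relay and take the pan down with it to level before releasing.

```bash
python3 - <<'E'
from h import *
T=PC+.033*PY; z=.155+.044
move_ptp([*T,.42],PR)
move_l([*T,z+.115],feed=.15)
move_l([*T,z+.085],feed=.03); print(get_ft_force())
wait(.3); gripper_to(.6); wait(.5)
move_l([*T,.45],feed=.12)
wait(1.5)
s=cam("scene"); wait(1); s2=cam("scene"); b=cam("side")
d=cv2.absdiff(s["image"],s2["image"])[225:345,200:460].max(2); print("moving px",(d>40).sum(),get_clock())
cv2.imwrite("pics/h3.png",cv2.resize(s2["image"][130:350,190:540],None,fx=2,fy=2))
cv2.imwrite("pics/h4.png",cv2.resize(b["image"][150:310,190:400],None,fx=3,fy=3))
E
```

```text
[-0.12576796  0.13578268 -0.07283463]
moving px 0 23.1167
```

View pics/h3.png

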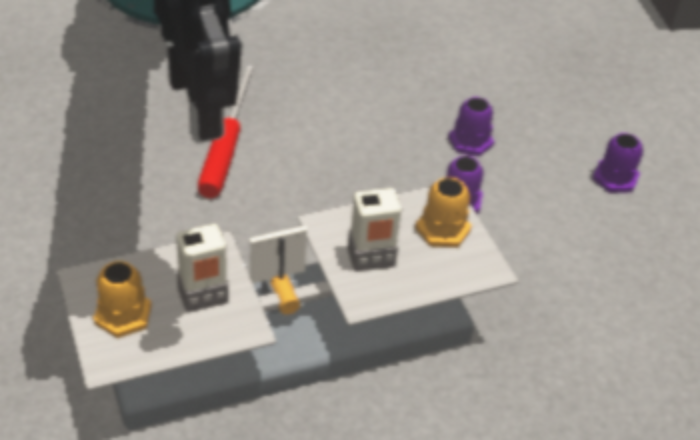

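View pics/h4.png

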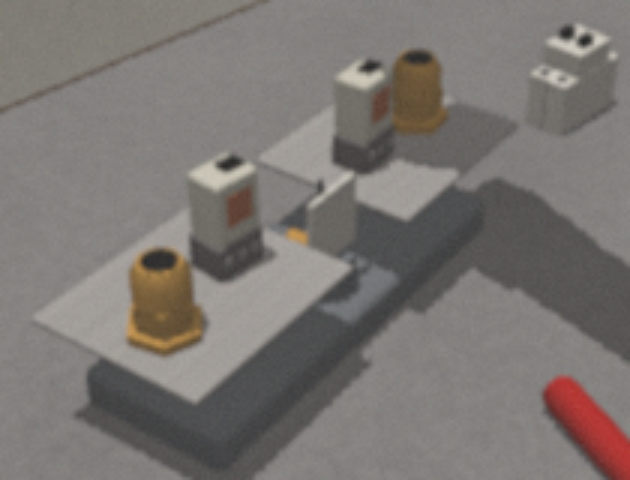

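Both parts stand upright on the pan: gland at crop (122,295), relay at (203,265). The dial needle now lies on the mark at (282,255), nothing is moving, and the gripper is clear. I'm handing the job in.

```bash
python3 -c "
from plant import *
print(sign_off(), get_clock())"
```

```text
the job is handed in; nothing more can be done
the job is handed in; nothing more can be done
```

I handed the job in just after 23 s: the gland and relay stand upright in the once-empty pan, the dial needle is on its mark and the last pictures show nothing moving, but the sign-off call gave no pass or fail result.

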